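# Show the round-hole plate to the inspection camera

### The arm

A 6-joint arm with a two-finger parallel gripper is mounted at the origin on a cart in front of the work surface, level with it; the furniture and walls round the work are solid. World frame = base frame: x ahead of the robot, y to its left, z up, the work surface at z = 0. Lengths are in m, angles in rad, forces in N, time in s.
With the tool pointing down it reaches from about 0.375 to 0.825 m from the base axis. Payload 5.5 kg.
Tool frame: the origin (TCP) lies midway between the tips of the shut fingers; the grasp point (between the pads) lies 19 mm behind it (robot.grip_depth is the distance from the TCP to the grasp point, in m); z points along the fingers, y is the direction in which the jaws open and shut (so a half turn about z gives the same grasp; the last joint's range is limited). The gripper opens to 85 mm and grips with 20 to 120 N. Pads are 22 mm wide; open, the fingers measure 114 mm over their backs; the gripper's body (76 mm by 85 mm) begins 54 mm behind the grasp point. The pads swing forward as they close: fully open they stand 13 mm farther back than shut.
Start: joints at [1.248, 0.314, -0.047, 1.21, 0, 1.571], TCP at [0.19, 0.569, 0.192] pointing down, gripper open.
Joint ranges: [-2.67, 2.67], [-0.69, 1.73], [-1.03, 1.25], [-2.08, 2.16], [-1.42, 1.45], [-3.14, 3.14]. Speed limits (rad/s): [2.39, 2.39, 3.01, 3.14, 3.14, 3.14].

### API

Orientations are given as a unit quaternion [w, x, y, z].
In Python, from cell import robot gives the robot as it stands. The module is installed in compiled form; this text tells all that it offers.
- The arm moves only by the tool move_arm, never from a script. Its arguments are lists of equal length, an entry for each row: "claw": the finger opening in mm, from 0 to 85.4; "travel": the shift along the tool's x, y, z in mm, a list of three; "yaw": the turn about the tool's z in degrees. In form: {"claw": [claw, ...], "travel": [[dx, dy, dz], ...], "yaw": [yaw, ...]}. A call has 1 to 20 rows; each row is the pose to reach, as a shift and turn from the pose measured when the call began, along the tool's axes at that moment; what a row does not reach only later rows make up. A row lasts 1/12 s, in which the tool goes at most 41.7 mm and 7.16 degrees, less where a joint would pass 70% of its speed; a pose out of reach is approached as far as the arm can. A call with a gripper value outside its range is refused whole. The fingers move at their own pace and stop on an object; the grip force is fixed at half the most. Time passes only in rows, so rows that repeat a pose let the fingers close. It gives the time, the measured TCP pose, the force and the opening at its end, in the units of the state.
- robot.state(): the state, without advancing time (a new reading comes with each control period).
- robot.read_camera(name): name is "scene" or "top"; returns (picture, depth): 400x640x3 uint8, blue, green, red; 400x640 float32, m along the optical axis (not along the pixel's ray), 0 where there is no reading.
- robot.camera_params(name): a dict with "intrinsics" (3x3 intrinsics, pixels), "R" (3x3) and "t" (3): a world point X has camera coordinates R X + t. Camera axes: x right, y down, z forward; pixel columns grow to the right and rows downward; lengths in m; the calibration is good to about 2 mm. A picture is of the moment at which its call begins. camera_params takes no time and is no camera call.
- robot.finish_job(): hands the job in, once; it reports no verdict.
The state is a dict: "t": time; "qpos": joint angles; "dq": joint speeds; "tau": joint torques, N m; "position": TCP position; "tool_rot": TCP orientation; "contact_force": force on the tool from outside, world axes, zero at the start; "torque": the same for the moment, N m; "gripper_width": finger opening in m.
Only numpy, scipy, OpenCV 4.12 (cv2) and the standard library are available. Lean on these libraries where they do the work, as an engineer would, in place of code of your own. Each camera call takes 0.05 s, during which the arm holds its last target. There are 200 camera calls.

### The job

Switch on the inspection lamp by turning the bar handle on the grey switch box clockwise as far as it goes. Then take the plate with the single round hole out of the wooden rack, leaving the other two plates in it, and hold it up in the air in front of the inspection camera: the hole centred on the lens and 12 cm from it, the plate's flat face square to the (downward-tilted) lens, its narrow tab at the top. Finish while still holding it there, still.

Things in the scene. Friction and masses are not known exactly. Their poses are not given: they have to be found in the camera images.
- lamp_switch (a joint): rotation of the lamp switch's bar handle, rad: 0 is off, grows as the handle is turned clockwise seen from above, on at the stop at 1.047 (60 degrees). About 0.06 N m of friction, no spring: it stays where it is left. Starts between 0 and 0.15.
- switch_box: fixed grey steel box 80 x 80 x 48 mm standing on the worktop, with a round aluminium escutcheon on top; origin at the centre of its underside, z up. The vertical handle axis passes through the origin. With the joint at 0 the handle's bar lies along this body's x axis.
- switch_grip (a point): point on the handle's axis, 82 mm above the worktop, at the middle of the height of the black upright bar to be gripped: the bar is 50 mm long, 14 mm thick and spans 60 to 96 mm above the worktop, on a disc of 46 mm diameter whose top is at 60 mm. This point's x axis runs along the bar and turns with it.
- rack: fixed hardwood rack 64 x 212 x 34 mm on the worktop, origin at the centre of its underside, row of three upright slots along its y axis at y = -68, 0 and +68 mm. Each slot is 12 mm (x) by 53 mm (y) and 20 mm deep; its floor is 14 mm above the worktop. One plate stands in each slot, which plate in which varies.
- round_hole_plate: loose aluminium plate, 120 g or so, with one round hole of 30 mm diameter: the part to present. Body 50 mm wide (its y), 10 mm thick (its x), 80 mm tall (its z), and on top a centred tab 26 mm wide and 10 mm thick that ends 112 mm above the foot. Origin at the centre of the foot, z up when standing; its flat faces look along its +x and -x and are alike, either may face the lens.
- hole_center (a point): centre of the round hole, 48 mm above the plate's origin along its z, axes as the plate's.
- tab_grip (a point): point on the plate's tab to grip across the 10 mm thickness (along the plate's x), 100 mm above the plate's origin along its z, 12 mm below the tab's top.
- square_hole_plate: loose aluminium plate of the same outline with one square hole of 26 mm; same axes. Stays in the rack.
- two_hole_plate: loose aluminium plate of the same outline with two round holes of 14 mm, one above the other; same axes. Stays in the rack.
- camera_head: inspection camera head at the back left, fixed on a stand (80 mm square foot, round post 276 mm high, behind the head), black body 55 x 50 x 50 mm with a ring lamp of 68 mm diameter round the lens; origin at the centre of the lens's front, about 243 mm above the worktop. The lens looks along this body's -x axis, 20 degrees down; its z axis is the camera's up direction (20 degrees off vertical), y horizontal.
- view_point (a point): point in the air on the lens's axis, 120 mm in front of the lens, about 202 mm above the worktop: where the centre of the hole has to be. Axes as the camera head's: present the plate with its x along or against this x and its z along this z.

How it is judged:
By the outcome, as a careful person would: the job done as asked, in the order asked, and still so for the second after the job is handed in, while the arm keeps its last pose, push and grip.
It also fails if it takes over 51 s, if anything falls off the work surface, if the arm or the gripper's body presses on something with over 40 N, if the wrist force passes 120 N, or if a joint passes its speed limit or range.

## Working session

There is one attempt and no reset: what is moved stays moved. The work goes in short steps, Python scripts to look and compute and a tool call to move; the robot and the scene stay as the last step left them, time stands still between calls to the robot, and variables do not carry over. Pictures are saved under pics/ and viewed, about 8 in all and at most 12, crops included, and the job is handed in when it is done.

Besides the shell and the picture viewer there is one more tool, called after "Emit:" as name([rows], argument=value, ...), one row to a line, values as JSON. move_arm: Moves the arm, as the interface text tells. Its arguments: {"type":"object","properties":{"claw":{"type":"array"},"travel":{"type":"array"},"yaw":{"type":"array"}},"required":["claw","travel","yaw"]}

```bash
mkdir -p pics; ls
python3 - <<'E'
from cell import robot
import cv2,numpy as np
s=robot.state();print({k:np.round(v,3).tolist() for k,v in s.items()})
for n in("scene","top"):
    p,d=robot.read_camera(n);cv2.imwrite(f"pics/{n}0.png",p);np.savez(f"{n}0.npz",p=p,d=d)
    c=robot.camera_params(n);print(n,{k:np.round(v,4).tolist() for k,v in c.items()})
E
```

```text
pics
{'t': 0.0, 'qpos': [1.248, 0.314, -0.048, 1.21, -0.0, 1.571], 'dq': [-0.001, -0.001, -0.0, -0.001, -0.0, 0.001], 'tau': [0.0, -53.959, 33.975, 0.019, -0.0, -0.0], 'position': [0.19, 0.568, 0.192], 'tool_rot': [-0.0, 0.161, 0.987, -0.001], 'contact_force': [0.818, 0.193, -0.191], 'torque': [-0.055, -0.024, 0.02], 'gripper_width': 0.085}
scene {'intrinsics': [[363.0246, 0.0, 323.3215], [0.0, 363.0246, 198.9172], [0.0, 0.0, 1.0]], 'R': [[0.5372, -0.8433, -0.0125], [-0.6246, -0.3878, -0.6778], [0.5667, 0.372, -0.7351]], 't': [-0.2212, 0.5099, 0.8071]}
top {'intrinsics': [[478.7019, 0.0, 323.4344], [0.0, 478.7019, 199.5485], [0.0, 0.0, 1.0]], 'R': [[-0.0001, -0.9998, 0.0191], [-0.9981, -0.0011, -0.0619], [0.0619, -0.0191, -0.9979]], 't': [0.0714, 0.565, 1.2125]}
```

View pics/scene0.png

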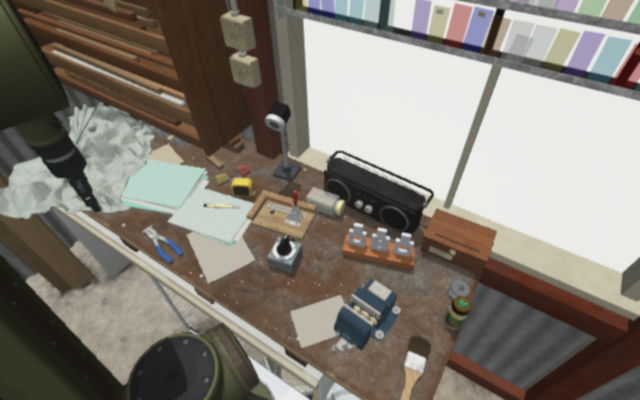

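View pics/top0.png

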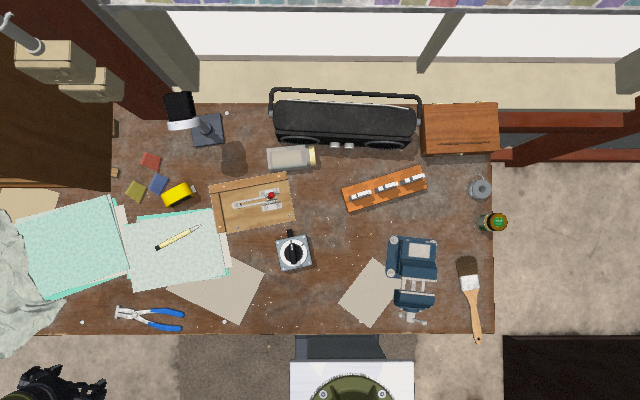

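The top view shows the switch box at about (294,252), the rack at (385,188), and the camera head at (181,112) with its lens facing the robot. In the scene view the plates are at (356,235), (380,240) and (404,243). I'll zoom in next.

Run:
```python
import cv2,numpy as np
s=np.load("scene0.npz");t=np.load("top0.npz")
r=lambda im,x,y,w,h,k:cv2.resize(im[y:y+h,x:x+w],None,fx=k,fy=k,interpolation=cv2.INTER_CUBIC)
a=r(s['p'],335,215,90,60,4.4);b=r(t['p'],335,158,100,60,4)
c=r(t['p'],265,225,60,55,5);d=r(t['p'],155,85,80,70,4)
def pad(i,h,w): o=np.zeros((h,w,3),np.uint8);i=i[:h,:w];o[:i.shape[0],:i.shape[1]]=i;return o
cv2.imwrite("pics/zoom.png",np.vstack([np.hstack([pad(a,290,400),pad(b,290,400)]),np.hstack([pad(c,290,400),pad(d,290,400)])]))
```

```text
(no output)
```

View pics/zoom.png

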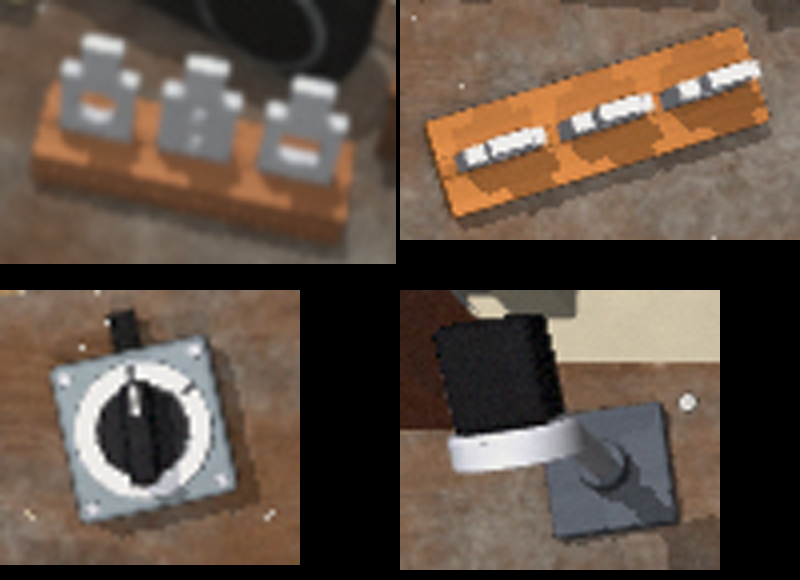

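The zoom shows the round-hole plate in the leftmost slot (the +y end of the row), the two-hole plate in the middle and the square-hole plate on the right. The switch pointer is near the off mark, with the bar roughly along the box's x axis. Next I'll measure all of these.

```bash
cat > h.py <<'E'
import cv2,numpy as np
from cell import robot
def cloud(n,d):
    c=robot.camera_params(n);v,u=np.mgrid[:400,:640]
    P=np.stack([u,v,np.ones_like(u)],-1)@np.linalg.inv(c['intrinsics']).T*d[...,None]
    return (P-c['t'])@c['R']
def ray(n,uv,z):
    c=robot.camera_params(n);uv=np.atleast_2d(uv)
    D=np.c_[uv,np.ones(len(uv))]@np.linalg.inv(c['intrinsics']).T@c['R'];o=-c['R'].T@c['t']
    return o+D*((z-o[2])/D[:,2])[:,None]
def rect(n,m,z):
    ct=max(cv2.findContours(m.astype(np.uint8),0,cv2.CHAIN_APPROX_NONE)[0],key=cv2.contourArea).reshape(-1,2)
    W=ray(n,ct,z)[:,:2].astype(np.float32)*1000
    b=cv2.boxPoints(cv2.minAreaRect(W));return b
def axis(b):
    c=b.mean(0);e=b[1]-b[0],b[2]-b[1];L=[np.linalg.norm(x) for x in e];l=e[int(np.argmax(L))]
    return c.round(1),np.round(L,1),round(np.degrees(np.arctan2(l[1],l[0]))%180,1)
E
python3 - <<'E'
from h import *
s=np.load("scene0.npz");t=np.load("top0.npz")
P=cloud("top",t['d']);S=cloud("scene",s['d']);im=t['p'];hsv=cv2.cvtColor(im,cv2.COLOR_BGR2HSV)
v,u=np.mgrid[:400,:640]
box=lambda a,b,c,d:(u>=a)&(u<b)&(v>=c)&(v<d)
print("table z",np.median(P[270:300,280:340,2]))
rk=box(335,435,155,220)
m=rk&(hsv[...,1]>120)&(hsv[...,2]>90)&(P[...,2]>.02)
m=cv2.morphologyEx(m.astype(np.uint8),cv2.MORPH_CLOSE,np.ones((7,7)))
print("rack",axis(rect("top",m,.034)))
w=rk&(P[...,2]>.1);print("tabs z",np.median(P[w][:,2]))
n,l,st,ce=cv2.connectedComponentsWithStats(w.astype(np.uint8))
for i in range(1,n):
    if st[i,4]>10: print("tab",st[i],P[l==i].mean(0).round(4),axis(rect("top",l==i,.112)))
bx=box(265,325,225,280);m=bx&(P[...,2]>.04)
print("box",axis(rect("top",m,.048)))
m=bx&(P[...,2]>.085);print("bar",np.median(P[m][:,2]),axis(rect("top",m,.096)))
m=bx&(P[...,2]>.053)&(P[...,2]<.067);print("disc",axis(rect("top",bx&(P[...,2]>.053),.06)))
# camera head: top & scene clouds
for n,C,I,b in(("top",P,im,(155,225,85,135)),("scene",S,s['p'],(258,298,98,138))):
    a=box(*b)&(C[...,2]>.15)&(C[...,2]<.32);br=I.min(-1)
    for nm,k in(("bright",a&(br>110)),("dark",a&(br<50))):
        q=C[k];print(n,nm,len(q),q.mean(0).round(3),q.min(0).round(3),q.max(0).round(3))
I=s['p'];cv2.imwrite("pics/cam.png",cv2.resize(I[95:145,255:305],None,fx=10,fy=10,interpolation=cv2.INTER_CUBIC))
E
```

```text
table z -0.000614873276389329
rack (array([593.6, -81.7], dtype=float32), array([211.6,  63.8], dtype=float32), np.float32(107.2))
tabs z 0.1254983694172805
tab [410 173  13   8  61] [ 0.6129 -0.1452  0.1219] (array([ 614. , -147.5], dtype=float32), array([31.2, 10.6], dtype=float32), np.float32(108.5))
tab [383 182  13   7  57] [ 0.5931 -0.0812  0.1231] (array([594., -83.], dtype=float32), array([29.5, 10.5], dtype=float32), np.float32(108.5))
tab [356 190  12   8  53] [ 0.5715 -0.0143  0.1454] (array([573.9, -18. ], dtype=float32), array([27.9, 10.5], dtype=float32), np.float32(108.5))
box (array([431.5, 147.4], dtype=float32), array([80.4, 79.5], dtype=float32), np.float32(102.5))
bar 0.09544093833461133 (array([432.2, 147. ], dtype=float32), array([13.9, 48.9], dtype=float32), np.float32(7.4))
disc (array([431. , 150.8], dtype=float32), array([58.7, 53.6], dtype=float32), np.float32(161.6))
top bright 288 [0.703 0.364 0.272] [0.691 0.336 0.251] [0.723 0.4   0.283]
top dark 804 [0.741 0.371 0.277] [0.711 0.345 0.15 ] [0.82  0.463 0.294]
scene bright 116 [0.703 0.362 0.27 ] [0.69  0.336 0.199] [0.783 0.467 0.283]
scene dark 574 [0.765 0.431 0.245] [0.697 0.347 0.15 ] [0.847 0.513 0.293]
```

View pics/cam.png

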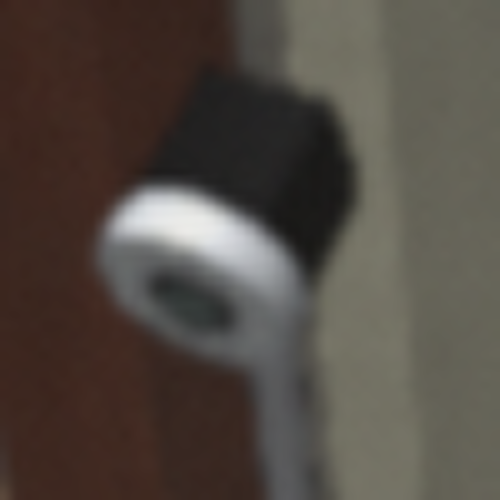

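Run:
```python
from h import *
s=np.load("scene0.npz");t=np.load("top0.npz")
P=cloud("top",t['d']);S=cloud("scene",s['d']);v,u=np.mgrid[:400,:640]
box=lambda a,b,c,d:(u>=a)&(u<b)&(v>=c)&(v<d)
w=box(335,435,155,220)&(P[...,2]>.115)
n,l,st,ce=cv2.connectedComponentsWithStats(w.astype(np.uint8))
for i in range(1,n):
    if st[i,4]>10: print("tab",axis(rect("top",l==i,.126)))
# head top face edges
k=box(155,225,85,128)&(t['p'].max(-1)<60)&(P[...,2]>.22)
r=cv2.minAreaRect(np.argwhere(k)[:,::-1].astype(np.float32));print("dark rect px",r)
b=rect("top",k,.28);print("dark",axis(b),b.round(0).tolist())
q=P[k];q=q[np.abs(q[:,2]-np.median(q[:,2]))<.02]
A=np.c_[q[:,:2],np.ones(len(q))];co=np.linalg.lstsq(A,q[:,2],rcond=None)[0];print("top face grad",co,np.degrees(np.arctan2(co[1],co[0])),np.degrees(np.arctan(np.hypot(*co[:2]))))
k=box(160,215,100,135)&(t['p'].min(-1)>140)&(P[...,2]>.2);b=rect("top",k,.27);print("ring top",axis(b),b.round(0).tolist())
# ring front from scene: bright+lens
g=s['p'].min(-1);k=box(262,290,112,134)&(S[...,2]>.19)&(S[...,2]<.29)&(S[...,0]<.74)&(S[...,1]<.44)
q=S[k]
for it in range(4):
    c=q.mean(0);nn=np.linalg.svd(q-c)[2][2];e=(q-c)@nn;q=q[np.abs(e)<max(.004,1.5*e.std())]
nn*=np.sign(nn[0]);print("front n",nn,"yaw",np.degrees(np.arctan2(nn[1],nn[0])),"tilt",np.degrees(np.arcsin(nn[2])),len(q),c,e.std())
d=box(268,281,119,131)&(s['p'].max(-1)<110)&(s['p'].max(-1)>30)
print("lens px",np.argwhere(d)[:,::-1].mean(0),d.sum(),ray("scene",np.argwhere(d)[:,::-1].mean(0),.243),np.median(S[d],0))
for row in g[116:134]:print(row[262:290])
```

```text
tab (array([ 613.3, -145.8], dtype=float32), array([27.8,  9.7], dtype=float32), np.float32(108.5))
tab (array([593.3, -81.3], dtype=float32), array([27.7,  9.7], dtype=float32), np.float32(108.5))
tab (array([573.3, -16.9], dtype=float32), array([26.8,  9.7], dtype=float32), np.float32(108.5))
dark rect px ((179.3076934814453, 105.53845977783203), (29.025188446044922, 28.63295555114746), 78.69007110595703)
dark (array([739.6, 369.3], dtype=float32), array([57.8, 60. ], dtype=float32), np.float32(12.0)) [[704.0, 391.0], [716.0, 335.0], [775.0, 347.0], [763.0, 404.0]]
top face grad [0.25643378 0.14544571 0.0379423 ] 29.561310137966707 16.426026104281977
ring top (array([703.4, 365.7], dtype=float32), array([60.5, 19.7], dtype=float32), np.float32(100.2)) [[688.0, 394.0], [699.0, 334.0], [718.0, 338.0], [708.0, 397.0]]
front n [0.9463226  0.21671121 0.23981199] yaw 12.89852722897563 tilt 13.875443985582043 211 [0.70311544 0.36438602 0.2545295 ] 0.0036512703869586026
lens px [273.34745763 125.81355932] 118 [[0.69817431 0.36843652 0.243     ]] [0.70591822 0.37416478 0.2362539 ]
[ 33  33 
[... 1276 characters left out ...]
  38  47  62  75  82  79  68  59  56  54  55  74  94
 101 101  98  95  86  76  81  96 101 102]
[ 32  33  32  32  35  34  36  41  53  68  79  78  76  75  78  77  88  96
 103 103  97  90  83  75  85 100 102 101]
[ 33  33  32  33  33  33  35  34  38  47  59  70  79  87  91  91  94  99
 101 100  96  90  81  76  86 101 102 101]
[ 32  32  34  34  33  34  34  32  33  35  41  46  57  70  77  82  90  96
  95  97  94  87  80  76  83  98 101  99]
[33 33 33 32 34 34 35 35 33 33 34 35 38 43 49 60 69 77 86 91 91 86 79 74
 79 91 98 99]
[32 33 32 33 34 32 34 33 33 32 31 32 32 34 36 38 42 55 74 87 89 85 76 67
 75 90 97 99]
[31 33 33 33 33 34 33 34 33 31 33 33 34 33 32 32 35 45 66 83 89 84 73 62
 74 87 97 99]
```

```bash
cat >> h.py <<'E'
from scipy.spatial.transform import Rotation as Ro
def pose():
    s=robot.state();q=s['tool_rot'];return s,np.array(s['position'])*1000,Ro.from_quat(np.r_[q[1:],q[0]]).as_matrix()
def go(x,y,z,az=None):
    s,p,R=pose();d=R.T@(np.array([x,y,z])-p);a=np.degrees(np.arctan2(R[1,1],R[0,1]))
    yw=0 if az is None else (a-az+90)%180-90
    print("t%.2f p"%s['t'],p.round(1),"jaw az %.1f zaxis"%a,R[:,2].round(3),"-> travel",d.round(1),"yaw %.1f"%yw,"q6 %.2f"%s['qpos'][5],"w %.1f"%(s['gripper_width']*1e3))
E
python3 -c "
from h import *
go(431.8,147.2,130,97.4)
for p in [(273.5,124.6),(273.5,125.2)]: print(ray('scene',p,.243))"
```

```text
t0.10 p [190.1 568.5 191.8] jaw az 71.5 zaxis [-0.    -0.001 -1.   ] -> travel [-362.8 -322.8   62.2] yaw -25.9 q6 1.57 w 85.1
[[0.70360164 0.37203369 0.243     ]]
[[0.70103984 0.37004508 0.243     ]]
```

Emit:
move_arm([
  [-27,-24,5],
  [-54,-48,9],
  [-81,-72,14],
  [-108,-96,18],
  [-135,-120,23],
  [-162,-144,28],
  [-189,-168,32],
  [-216,-192,37],
  [-243,-216,42],
  [-270,-240,46],
  [-297,-264,51],
  [-324,-288,55],
  [-351,-312,60],
  [-363,-323,62],
  [-363,-323,62],
  [-363,-323,95],
  [-363,-323,124],
  [-363,-323,124],
], claw=[60,60,60,60,60,60,60,60,60,60,60,60,60,60,60,60,60,60], yaw=[-2,-4,-6,-8,-10,-12,-14,-16,-18,-20,-22,-24,-26,-26,-26,-26,-26,-26])

```text
t: 1.6
position: [0.4275, 0.1459, 0.0639]
tool_rot: [-0.004, -0.065, 0.998, -0.002]
contact_force: [-1.2, -0.2, 0.1]
gripper_width: 0.0598
```

```bash
python3 -c "
from h import *
go(431.8,147.2,68,97.4)"
```

```text
t1.60 p [427.5 145.9  63.9] jaw az 97.5 zaxis [-0.008 -0.004 -1.   ] -> travel [-4.4  0.7 -4.2] yaw 0.1 q6 0.20 w 59.8
```

Emit:
move_arm([
  [-4,1,-4],
  [-4,1,-4],
  [-4,1,-4],
  [-4,1,-4],
  [-4,1,-4],
  [-4,1,-4],
  [-4,1,-4],
  [-4,1,-4],
  [-4,1,-4],
  [-4,1,-4],
  [-4,1,-4],
  [-4,1,-4],
  [-4,1,-4],
  [-4,1,-4],
  [-4,1,-4],
  [-4,1,-4],
  [-4,1,-4],
  [-4,1,-4],
  [-4,1,-4],
  [-4,1,-4],
], claw=[60,60,14,5,5,5,5,5,5,5,5,5,5,5,5,5,5,5,5,5], yaw=[0,0,0,0,0,0,0,0,5,10,15,20,25,30,35,40,45,50,54,58])

```text
t: 3.27
position: [0.4313, 0.1473, 0.0678]
tool_rot: [-0.003, 0.428, 0.904, -0.003]
contact_force: [-0.3, 0.3, 0.4]
gripper_width: 0.0051
```

```bash
python3 -c "
from h import *
go(431.8,147.2,68,37.4);print(robot.state()['torque'],robot.state()['contact_force'])"
```

```text
t3.27 p [431.3 147.3  67.8] jaw az 39.3 zaxis [-0.008 -0.004 -1.   ] -> travel [-0.4  0.3 -0.2] yaw 1.9 q6 1.21 w 5.1
[0.00815803 0.00678808 0.02128943] [-0.3061571   0.25558117  0.3512789 ]
```

The fingers closed to 5 mm, so they aren't holding the 14 mm bar. I'll check with a picture.

Run:
```python
from h import *
ims=[]
for n,(x,y) in(("scene",(245,205)),("top",(250,205))):
    p,d=robot.read_camera(n);np.savez(n+"1.npz",p=p,d=d);ims.append(cv2.resize(p[y:y+85,x:x+85],None,fx=4.7,fy=4.7,interpolation=cv2.INTER_CUBIC))
cv2.imwrite("pics/sw1.png",np.hstack(ims))
```

```text
(no output)
```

View pics/sw1.png

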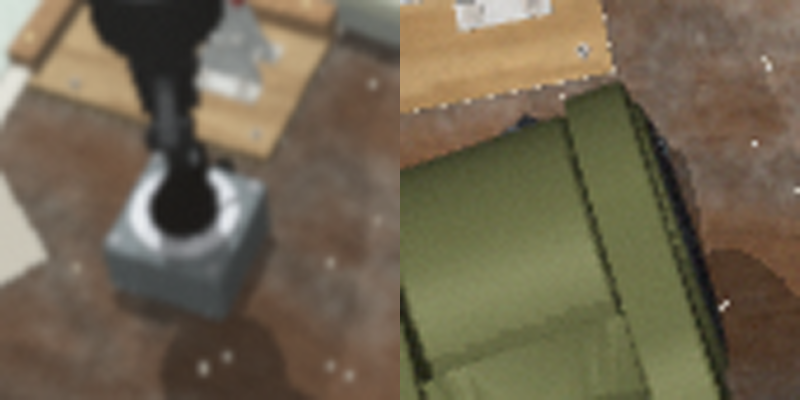

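Emit:
move_arm([
  [0,0,0],
  [0,0,0],
  [0,0,-40],
  [0,0,-80],
  [0,0,-110],
  [0,0,-110],
  [28,-28,-110],
  [56,-56,-110],
  [84,-84,-110],
  [110,-110,-110],
  [110,-110,-110],
], claw=[60,60,60,60,60,60,60,60,60,60,60], yaw=[0,0,0,0,0,0,0,0,0,0,0])

```text
t: 4.28
position: [0.2713, 0.1617, 0.1782]
tool_rot: [-0.005, 0.425, 0.905, -0.005]
contact_force: [0.1, -0.9, -0.4]
gripper_width: 0.0602
```

Run:
```python
from h import *
go(0,0,0)
ims=[]
for n,(x,y) in(("scene",(245,205)),("top",(250,205))):
    p,d=robot.read_camera(n);np.savez(n+"1.npz",p=p,d=d);ims.append(cv2.resize(p[y:y+85,x:x+85],None,fx=4.7,fy=4.7,interpolation=cv2.INTER_CUBIC))
cv2.imwrite("pics/sw2.png",np.hstack(ims))
P=cloud("top",d);v,u=np.mgrid[:400,:640];m=(u>265)&(u<325)&(v>225)&(v<280)&(P[...,2]>.085)&(P[...,2]<.1)
if m.sum()>20: print("bar",m.sum(),axis(rect("top",m,.096)))
```

```text
t4.28 p [271.3 161.7 178.2] jaw az 39.7 zaxis [-0.012 -0.004 -1.   ] -> travel [  48.2 -309.9  182.2] yaw 0.0 q6 1.41 w 60.2
bar 119 (array([432.2, 147. ], dtype=float32), array([13.9, 48.9], dtype=float32), np.float32(7.4))
```

View pics/sw2.png

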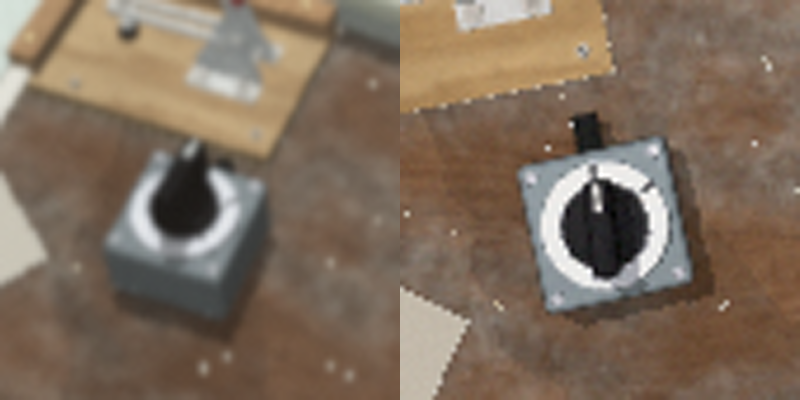

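Run:
```python
from h import *
def pr(n,X):
    c=robot.camera_params(n);q=c['R']@np.array(X)+c['t'];q=c['intrinsics']@q;return q[:2]/q[2]
print("sw1 proj tip",pr("scene",(.4313,.1473,.0678)),"bar top",pr("scene",(.432,.147,.096)),"tcp+100",pr("scene",(.4313,.1473,.1678)))
X=(.2713,.1617,.1782);a=pr("scene",X);b=pr("top",X);print(a,b)
s=np.load("scene1.npz");d=s['d'];C=cloud("scene",d)
v,u=np.mgrid[:400,:640];m=(np.hypot(C[...,0]-.271,C[...,1]-.162)<.09)&(C[...,2]>.1)&(C[...,2]<.4)
for z in np.arange(.12,.36,.02):
    q=C[m&(np.abs(C[...,2]-z)<.01)]
    if len(q):print(round(z,2),len(q),q.mean(0).round(3),q.min(0).round(3),q.max(0).round(3))
i=s['p'].copy();cv2.circle(i,tuple(int(k) for k in a),2,(0,0,255),-1)
x,y=int(a[0])-80,int(a[1])-100;crop=i[max(y,0):y+150,max(x,0):x+160]
o=cv2.imread("pics/sw1.png")[:, :400]
cv2.imwrite("pics/tip.png",cv2.resize(crop,None,fx=4,fy=4,interpolation=cv2.INTER_CUBIC))
```

```text
sw1 proj tip [283.96567177 246.12871817] bar top [283.28547597 240.2502639 ] tcp+100 [280.5590371  224.62651339]
[236.02143523 262.92629691] [283.74426748 328.76393477]
0.22 12 [0.281 0.166 0.226] [0.238 0.132 0.222] [0.303 0.19  0.23 ]
0.24 61 [0.266 0.15  0.239] [0.236 0.129 0.23 ] [0.309 0.186 0.25 ]
0.26 19 [0.29  0.163 0.26 ] [0.236 0.116 0.251] [0.308 0.178 0.269]
0.28 90 [0.24  0.128 0.28 ] [0.219 0.114 0.271] [0.304 0.173 0.29 ]
0.3 135 [0.244 0.132 0.299] [0.216 0.112 0.29 ] [0.302 0.166 0.31 ]
0.32 235 [0.24  0.13  0.323] [0.216 0.11  0.31 ] [0.281 0.166 0.33 ]
0.34 96 [0.249 0.139 0.34 ] [0.222 0.126 0.33 ] [0.294 0.165 0.35 ]
```

View pics/tip.png

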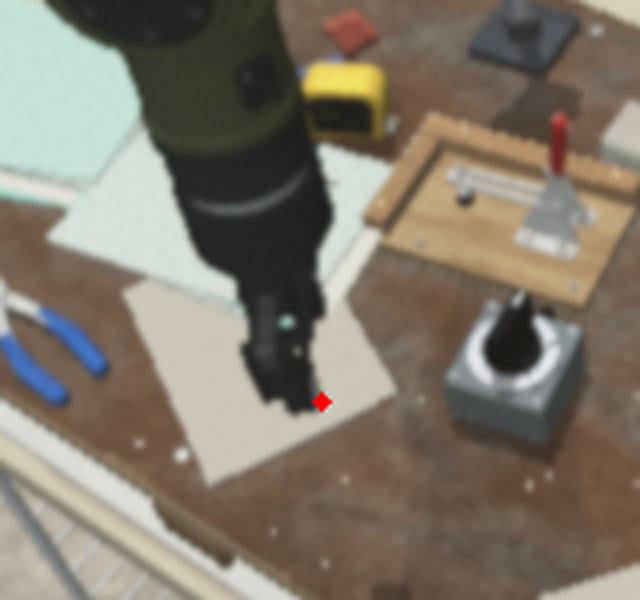

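Run:
```python
from h import *
def pr(n,X):
    c=robot.camera_params(n);q=c['R']@np.array(X)+c['t'];q=c['intrinsics']@q;return (q[:2]/q[2]).round(1)
for z in(.178,.19,.2,.21,.22,.23):print(z,pr("scene",(.248,.143,z)),pr("scene",(.294,.181,z)))
for f,x,y,zz,n in(("scene0",.19,.568,.192,"scene"),("top1",.271,.162,.178,"top"),("scene1",.271,.162,.178,"scene")):
    s=np.load(f+".npz");C=cloud(n,s['d']);m=(np.hypot(C[...,0]-x,C[...,1]-y)<.075)&(C[...,2]>.08)&(s['p'].max(-1)<90)
    q=C[m];q=q[np.argsort(q[:,2])][:14];print(f,m.sum());print(q.round(3).tolist())
s=np.load("scene0.npz");d=s['d']
print("bar in scene1 depth z:",);C=cloud("scene",np.load("scene1.npz")['d']);q=C[235:262,272:298].reshape(-1,3);print(q[:,2].max())
```

```text
0.178 [235.4 273.6] [236.3 252.9]
0.19 [234.4 270.9] [235.4 250.2]
0.2 [233.6 268.6] [234.6 247.8]
0.21 [232.8 266.3] [233.9 245.5]
0.22 [231.9 264. ] [233.1 243.1]
0.23 [231.  261.6] [232.2 240.6]
scene0 3007
[[0.177, 0.521, 0.246], [0.175, 0.523, 0.246], [0.171, 0.524, 0.246], [0.18, 0.521, 0.247], [0.169, 0.524, 0.249], [0.167, 0.524, 0.25], [0.173, 0.52, 0.25], [0.168, 0.525, 0.252], [0.167, 0.527, 0.252], [0.177, 0.516, 0.253], [0.175, 0.517, 0.254], [0.171, 0.518, 0.254], [0.18, 0.515, 0.255], [0.168, 0.526, 0.255]]
top1 4327
[[0.308, 0.173, 0.226], [0.31, 0.175, 0.229], [0.311, 0.179, 0.231], [0.313, 0.183, 0.235], [0.313, 0.187, 0.235], [0.309, 0.174, 0.236], [0.312, 0.176, 0.239], [0.315, 0.184, 0.244], [0.309, 0.174, 0.244], [0.311, 0.175, 0.248], [0.31, 0.175, 0.251], [0.308, 0.173, 0.251], [0.315, 0.185, 0.259], [0.316, 0.178, 0.264]]
scene1 8570
[[0.3, 0.18, 0.222], [0.294, 0.186, 0.225], [0.291, 0.19, 0.225], [0.301, 0.176, 0.227], [0.291, 0.186, 0.228], [0.299, 0.177, 0.23], [0.292, 0.186, 0.231], [0.302, 0.176, 0.231], [0.3, 0.177, 0.233], [0.301, 0.178, 0.235], [0.241, 0.135, 0.235], [0.299, 0.179, 0.236], [0.238, 0.139, 0.236], [0.242, 0.133, 0.236]]
bar in scene1 depth z:
0.9361173982825913
```

The fingertips sit roughly 38 mm higher than the reported TCP in both cameras, so the first grip closed above the bar. I'll measure this offset with the fingers shut, hovering near the switch.

```bash
python3 -c "
from h import *
go(431.8,147.2,110,97.4)"
```

```text
t4.38 p [276.7 162.9 179.1] jaw az 39.7 zaxis [-0.007 -0.003 -1.   ] -> travel [-111.2  109.9   68. ] yaw -57.7 q6 1.41 w 60.0
```

Emit:
move_arm([
  [-14,14,8],
  [-28,28,17],
  [-42,41,25],
  [-56,55,34],
  [-70,69,43],
  [-84,83,52],
  [-98,97,60],
  [-111,110,68],
  [-111,110,68],
  [-111,110,68],
  [-111,110,68],
], claw=[0,0,0,0,0,0,0,0,0,0,0], yaw=[-7,-14,-21,-28,-35,-42,-49,-55,-58,-58,-58])

```text
t: 5.3
position: [0.4324, 0.1469, 0.1095]
tool_rot: [-0.004, -0.066, 0.998, -0.001]
contact_force: [-0.4, -1.1, -0.5]
gripper_width: 0.0
```

Run:
```python
from h import *
go(431.8,147.2,37,97.4)
p,d=robot.read_camera("scene");C=cloud("scene",d);s,q,R=pose();q=q/1000
go(431.8,147.2,37,97.4)
m=(np.hypot(C[...,0]-q[0],C[...,1]-q[1])<.06)&(C[...,2]>.105)&(C[...,2]<.25)
k=C[m];o=np.argsort(k[:,2]);print(k[o][:12].round(3).tolist())
for z in np.arange(.12,.22,.01):
    e=k[np.abs(k[:,2]-z)<.005]
    if len(e):print(round(z,3),len(e),e.mean(0).round(3),e.min(0).round(3),e.max(0).round(3))
```

```text
t5.30 p [432.4 146.9 109.5] jaw az 97.5 zaxis [-0.008 -0.004 -1.   ] -> travel [-0.1  0.5 72.5] yaw 0.1 q6 0.20 w 0.0
t5.35 p [432.1 147.1 109.8] jaw az 97.5 zaxis [-0.007 -0.003 -1.   ] -> travel [-0.3  0.3 72.8] yaw 0.1 q6 0.20 w -0.2
[[0.425, 0.146, 0.152], [0.423, 0.152, 0.154], [0.426, 0.14, 0.155], [0.424, 0.149, 0.156], [0.425, 0.153, 0.156], [0.424, 0.142, 0.156], [0.429, 0.139, 0.156], [0.427, 0.141, 0.157], [0.424, 0.145, 0.158], [0.431, 0.14, 0.159], [0.425, 0.149, 0.159], [0.429, 0.135, 0.159]]
0.15 3 [0.425 0.146 0.154] [0.423 0.14  0.152] [0.426 0.152 0.155]
0.16 22 [0.428 0.143 0.16 ] [0.424 0.134 0.156] [0.444 0.159 0.165]
0.17 22 [0.429 0.143 0.17 ] [0.423 0.134 0.165] [0.44  0.16  0.175]
0.18 20 [0.427 0.142 0.179] [0.423 0.133 0.175] [0.435 0.157 0.185]
0.19 20 [0.426 0.144 0.19 ] [0.422 0.132 0.185] [0.431 0.159 0.195]
0.2 70 [0.428 0.143 0.201] [0.417 0.113 0.195] [0.451 0.183 0.205]
0.21 61 [0.427 0.144 0.21 ] [0.418 0.105 0.205] [0.448 0.186 0.215]
```

Emit:
move_arm([
  [0,0,0],
  [0,0,5],
  [0,0,10],
  [0,0,25],
  [0,0,45],
  [0,0,70],
  [0,0,82],
  [0,0,82],
  [0,0,82],
  [0,0,82],
  [0,0,82],
  [0,0,82],
  [0,0,82],
  [0,0,82],
], claw=[45,45,45,45,45,45,45,45,5,5,5,5,5,5], yaw=[0,0,0,0,0,0,0,0,0,0,0,0,0,0])

```text
t: 6.52
position: [0.4322, 0.1483, 0.029]
tool_rot: [-0.003, -0.066, 0.998, 0.0]
contact_force: [-2.0, 4.6, 3.3]
gripper_width: 0.0132
```

The bar is gripped, at 13.2 mm. Now I'll turn it.

Emit:
move_arm([
  [0,0,0],
  [0,0,0],
  [0,0,0],
  [0,0,0],
  [0,0,0],
  [0,0,0],
  [0,0,0],
  [0,0,0],
  [0,0,0],
  [0,0,0],
  [0,0,0],
  [0,0,0],
  [0,0,0],
  [0,0,0],
], claw=[5,5,5,5,5,5,5,5,5,5,5,5,5,5], yaw=[5,10,15,20,25,30,35,40,45,50,54,57,60,60])

```text
t: 7.68
position: [0.431, 0.1456, 0.0291]
tool_rot: [-0.002, 0.441, 0.897, -0.004]
contact_force: [-2.2, -8.3, 2.5]
gripper_width: 0.0127
```

```bash
python3 -c "
from h import *
go(431.8,147.2,130,37.4);s=robot.state();print(s['torque'],s['contact_force'])"
```

```text
t7.68 p [431.  145.6  29.1] jaw az 37.6 zaxis [-0.007 -0.006 -1.   ] -> travel [   0.8    0.7 -100.9] yaw 0.2 q6 1.24 w 12.7
[-1.47591615  0.69343441  2.0382532 ] [-2.16842768 -8.33743522  2.52520517]
```

Emit:
move_arm([
  [0,0,0],
  [0,0,0],
  [0,0,-5],
  [0,0,-40],
  [0,0,-80],
  [0,0,-105],
  [0,0,-105],
], claw=[45,45,45,45,45,45,45], yaw=[0,0,0,0,0,0,0])

```text
t: 8.27
position: [0.4361, 0.1478, 0.1404]
tool_rot: [0.002, 0.441, 0.897, -0.001]
contact_force: [0.8, 0.4, -0.2]
gripper_width: 0.045
```

```bash
python3 -c "
from h import *
go(573.4,-16.8,132,107.9)"
```

```text
t8.27 p [436.1 147.8 140.4] jaw az 37.6 zaxis [ 0.002 -0.003 -1.   ] -> travel [-214.2    8.2    9.1] yaw -70.3 q6 1.24 w 45.0
```

Emit:
move_arm([
  [-20,1,1],
  [-40,2,2],
  [-60,3,3],
  [-80,4,4],
  [-100,4,4],
  [-120,5,5],
  [-140,6,6],
  [-160,6,7],
  [-180,7,8],
  [-200,8,9],
  [-214,8,9],
  [-214,8,9],
  [-214,8,9],
], claw=[45,45,45,45,45,45,45,45,45,45,45,45,45], yaw=[-7,-14,-21,-28,-35,-42,-49,-56,-63,-70,-70,-70,-70])

```text
t: 9.35
position: [0.5731, -0.017, 0.132]
tool_rot: [0.001, -0.151, 0.988, -0.001]
contact_force: [-0.0, 0.9, 0.3]
gripper_width: 0.0453
```

Run:
```python
from h import *
p,d=robot.read_camera("top");P=cloud("top",d);v,u=np.mgrid[:400,:640];m=(u>265)&(u<325)&(v>225)&(v<280)&(P[...,2]>.085)&(P[...,2]<.1)
print("bar",m.sum(),axis(rect("top",m,.096)))
p,d=robot.read_camera("scene");C=cloud("scene",d);s,q,R=pose();q=q/1000
go(573.4,-16.8,60,107.9)
m=(np.hypot(C[...,0]-q[0],C[...,1]-q[1])<.06)&(C[...,2]>.135)&(C[...,2]<.2)
k=C[m];o=np.argsort(k[:,2]);print(k[o][:12].round(3).tolist())
y=R[:,1];e=(k-q)@y
for a in(e<-8e-3),(e>8e-3):print(k[a].mean(0).round(4),k[a][:,2].min(), np.percentile(e[a],[2,98]))
```

```text
bar 118 (array([431.8, 146.3], dtype=float32), array([48.6, 13.5], dtype=float32), np.float32(134.9))
t9.45 p [572.5 -16.2 132.1] jaw az 107.6 zaxis [ 0.002 -0.002 -1.   ] -> travel [-0.6 -0.7 72.1] yaw -0.3 q6 -0.33 w 45.4
[[0.576, -0.045, 0.174], [0.558, 0.01, 0.175], [0.574, -0.043, 0.176], [0.566, 0.006, 0.178], [0.557, 0.006, 0.178], [0.56, 0.012, 0.181], [0.578, 0.009, 0.181], [0.573, -0.044, 0.181], [0.559, 0.005, 0.181], [0.556, 0.003, 0.182], [0.558, 0.013, 0.182], [0.571, -0.041, 0.182]]
[ 0.5759 -0.0459  0.1897] 0.17422117342923554 [-0.03616108 -0.02284234]
[0.5608 0.0089 0.1885] 0.17543898264941124 [0.02214381 0.0359569 ]
```

Run:
```python
from h import *
v,u=np.mgrid[:400,:640];B=(u>265)&(u<325)&(v>225)&(v<280)
t0=np.load("top0.npz");p1,d1=robot.read_camera("top")
for p,d in((t0['p'],t0['d']),(p1,d1)):
    P=cloud("top",d);m=B&(P[...,2]>.085)&(P[...,2]<.1);W=ray("top",np.argwhere(m)[:,::-1],.096)[:,:2]
    c=np.cov((W-W.mean(0)).T);e,V=np.linalg.eigh(c);print("bar",np.degrees(np.arctan2(V[1,1],V[0,1]))%180)
    m=B&(P[...,2]>.04)&(P[...,2]<.053);ct=max(cv2.findContours(cv2.morphologyEx((B&(P[...,2]>.04)).astype(np.uint8),2,np.ones((3,3))),0,1)[0],key=cv2.contourArea).reshape(-1,2)
    W=ray("top",ct,.048)[:,:2]*1000;W=W-[431.6,147.3];best=[]
    for a in (12.5,102.5,192.5,282.5):
        n=np.array([np.cos(np.radians(a)),np.sin(np.radians(a))]);tt=np.array([-n[1],n[0]])
        s=W[(W@n>35)&(abs(W@tt)<32)];k=np.polyfit(s@tt,s@n,1);best.append(a-np.degrees(np.arctan(k[0])))
    print("box edges",np.round(best,1))
```

```text
bar 8.210785365402415
box edges [ 13.  102.1 192.2 282.7]
bar 132.61801440737503
box edges [ 12.7 102.1 192.2 282.7]
```

The bar is 59.9° from the box axis, so the switch is fully on. Now I'll descend onto the tab.

Emit:
move_arm([
  [0,0,25],
  [0,0,50],
  [0,0,65],
  [0,0,73],
  [0,0,73],
  [0,0,73],
  [0,0,73],
  [0,0,73],
  [0,0,73],
  [0,0,73],
], claw=[45,45,45,45,45,10,10,10,10,10], yaw=[0,0,0,0,0,0,0,0,0,0])

```text
t: 10.33
position: [0.5737, -0.0162, 0.0604]
tool_rot: [0.002, -0.153, 0.988, -0.001]
contact_force: [0.2, -0.2, 4.9]
gripper_width: 0.025
```

Run:
```python
from h import *
go(573.4,-16.8,60,107.9)
p,d=robot.read_camera("scene");cv2.imwrite("pics/grip.png",cv2.resize(p[190:260,325:425],None,fx=6,fy=6,interpolation=cv2.INTER_CUBIC))
```

```text
t10.33 p [573.7 -16.2  60.4] jaw az 107.6 zaxis [ 0.004 -0.002 -1.   ] -> travel [ 0.5 -0.5  0.4] yaw -0.3 q6 -0.33 w 25.0
```

View pics/grip.png

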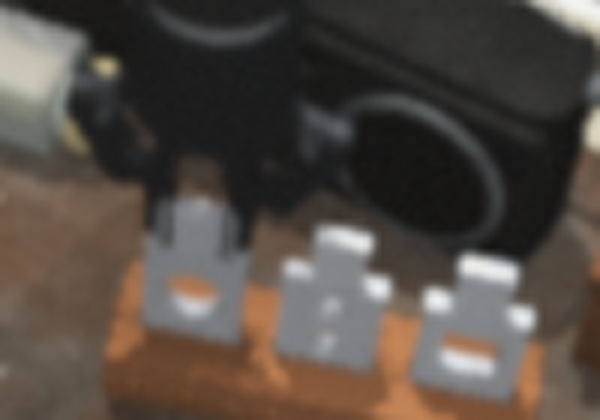

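Emit:
move_arm([
  [0,0,0],
  [0,0,0],
  [0,0,-4],
  [0,0,-4],
  [0,0,-4],
  [0,0,-4],
  [0,0,-4],
  [0,0,-4],
  [0,0,-10],
  [0,0,-16],
  [0,0,-21],
  [0,0,-21],
], claw=[31,31,31,31,10,10,10,10,10,10,10,10], yaw=[0,0,0,0,0,0,0,0,0,0,0,0])

```text
t: 11.38
position: [0.5743, -0.0161, 0.0826]
tool_rot: [0.003, -0.153, 0.988, -0.002]
contact_force: [0.6, 0.7, -1.5]
gripper_width: 0.0249
```

```bash
cat >> h.py <<'E'
def plate(n="scene",mm=6):
    # plate face by depth near the grasp; returns centroid, tilt, normal yaw and hole centre
    p,d=robot.read_camera(n);C=cloud(n,d);s,q,R=pose();q=q/1000
    e=(C-q)@R;hsv=cv2.cvtColor(p,cv2.COLOR_BGR2HSV)
    m=(abs(e[...,1])<.032)&(abs(e[...,0])<.08)&(e[...,2]>-.03)&(e[...,2]<.08)&(hsv[...,1]<60)&(p.max(-1)>80)
    k=C[m]
    for it in range(6):
        c=k.mean(0);nn=np.linalg.svd(k-c)[2][2];r=(k-c)@nn;k2=k[abs(r)<max(.003,1.7*r.std())]
        if len(k2)==len(k):break
        k=k2
    nn*=np.sign(nn[0]);print("plate px",m.sum(),len(k),"c",c.round(4),"n",nn.round(3),"yaw %.1f tilt %.1f"%(np.degrees(np.arctan2(nn[1],nn[0])),np.degrees(np.arcsin(nn[2]))),"rms %.1f"%(r.std()*1e3),"low z %.3f top z %.3f"%tuple(np.percentile(k[:,2],[1,99])))
    return p,d,C,m,c,nn
E
python3 -c "
from h import *
go(573.4,-16.8,77);plate()"
```

```text
t11.38 p [574.3 -16.1  82.6] jaw az 107.6 zaxis [ 0.006 -0.002 -1.   ] -> travel [ 1.1 -0.3  5.6] yaw 0.0 q6 -0.33 w 24.9
plate px 276 231 c [ 0.5701 -0.0171  0.0712] n [0.954 0.299 0.003] yaw 17.4 tilt 0.2 rms 1.2 low z 0.032 top z 0.111
```

Emit:
move_arm([
  [0,0,2],
  [4,0,2],
  [8,0,2],
  [12,0,3],
  [16,0,3],
  [20,0,4],
  [24,0,5],
  [28,0,6],
  [31,0,7],
  [31,0,7],
], claw=[10,10,10,10,10,10,10,10,10,10], yaw=[0,0,0,0,0,0,0,0,0,0])

```text
t: 12.27
position: [0.5449, -0.0257, 0.0754]
tool_rot: [0.003, -0.153, 0.988, -0.002]
contact_force: [3.8, 1.2, 4.2]
gripper_width: 0.0246
```

```bash
python3 -c "
from h import *
go(573.4,-16.8,77);plate()"
```

```text
t12.27 p [544.9 -25.7  75.4] jaw az 107.6 zaxis [ 0.007 -0.002 -1.   ] -> travel [-29.9  -0.1  -1.4] yaw 0.0 q6 -0.35 w 24.6
plate px 156 132 c [ 0.5601 -0.0217  0.0661] n [0.92  0.282 0.271] yaw 17.1 tilt 15.7 rms 0.9 low z 0.035 top z 0.105
```

Emit:
move_arm([
  [3,0,1],
  [6,0,2],
  [6.5,0,2],
  [6.5,0,2],
], claw=[10,10,10,10], yaw=[0,0,0,0])

```text
t: 12.65
position: [0.5392, -0.0276, 0.0734]
tool_rot: [0.003, -0.153, 0.988, -0.002]
contact_force: [4.9, 1.7, 2.5]
gripper_width: 0.0248
```

```bash
python3 -c "
from h import *
go(573.4,-16.8,77);plate();plate()"
```

```text
t12.65 p [539.2 -27.6  73.4] jaw az 107.6 zaxis [ 0.007 -0.002 -1.   ] -> travel [-35.9  -0.1  -3.3] yaw 0.0 q6 -0.36 w 24.8
plate px 131 113 c [ 0.5588 -0.0223  0.0647] n [0.904 0.276 0.326] yaw 17.0 tilt 19.0 rms 0.8 low z 0.033 top z 0.102
plate px 128 110 c [ 0.5589 -0.0219  0.0641] n [0.9   0.283 0.332] yaw 17.5 tilt 19.4 rms 0.8 low z 0.034 top z 0.103
```

Emit:
move_arm([
  [1.5,0,0],
  [1.5,0,0],
  [1,0,-10],
  [1,0,-40],
  [1,0,-75],
  [1,0,-110],
  [1,0,-140],
  [1,0,-140],
  [1,0,-140],
], claw=[10,10,10,10,10,10,10,10,10], yaw=[0,0,0,0,0,0,0,0,0])

```text
t: 13.5
position: [0.5364, -0.0281, 0.2139]
tool_rot: [0.003, -0.153, 0.988, -0.002]
contact_force: [-0.5, 0.5, -2.8]
gripper_width: 0.0244
```

Run:
```python
from h import *
go(573.4,-16.8,77)
for i in range(3):p,d,C,m,c,n=plate()
s,q,R=pose();u,v=np.argwhere(m)[:,::-1].mean(0).astype(int)
np.savez("air.npz",p=p,d=d)
cv2.imwrite("pics/air.png",cv2.resize(p[v-50:v+50,u-60:u+60],None,fx=5,fy=5,interpolation=cv2.INTER_CUBIC));print(u,v)
```

```text
t13.50 p [536.4 -28.1 213.9] jaw az 107.6 zaxis [ 0.006 -0.003 -1.   ] -> travel [-38.1   0.2 137.1] yaw 0.0 q6 -0.36 w 24.4
plate px 204 175 c [ 0.5555 -0.0218  0.2041] n [0.903 0.286 0.32 ] yaw 17.6 tilt 18.7 rms 0.8 low z 0.169 top z 0.241
plate px 213 185 c [ 0.5544 -0.0219  0.2031] n [0.905 0.281 0.321] yaw 17.3 tilt 18.7 rms 0.9 low z 0.168 top z 0.241
plate px 213 182 c [ 0.5542 -0.0218  0.2018] n [0.905 0.28  0.32 ] yaw 17.2 tilt 18.6 rms 0.7 low z 0.166 top z 0.240
358 211
```

View pics/air.png

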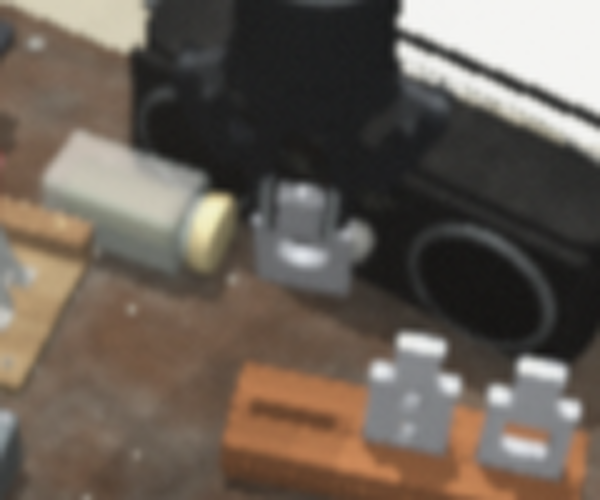

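```bash
python3 -c "
from h import *
go(572.4,343.5,200.5,101.7)"
```

```text
t13.65 p [535.  -27.7 211. ] jaw az 107.6 zaxis [ 0.002 -0.002 -1.   ] -> travel [-147.8  342.6    9.7] yaw 5.9 q6 -0.36 w 24.6
```

Emit:
move_arm([
  [-4,9,0],
  [-12,28,0],
  [-20,47,0],
  [-29,68,0],
  [-38,89,0],
  [-47,110,0],
  [-56,131,0],
  [-65,152,1],
  [-74,173,2],
  [-83,194,3],
  [-92,215,4],
  [-101,236,5],
  [-110,257,6],
  [-119,278,7],
  [-128,298,8],
  [-136,316,9],
  [-142,330,10],
  [-146,339,10],
  [-148,343,10],
  [-148,343,10],
], claw=[10,10,10,10,10,10,10,10,10,10,10,10,10,10,10,10,10,10,10,10], yaw=[0,0,1,1,2,2,3,3,4,4,5,5,6,6,6,6,6,6,6,6])

```text
t: 15.32
position: [0.572, 0.3445, 0.1994]
tool_rot: [0.0, -0.101, 0.995, -0.002]
contact_force: [0.0, -0.3, -0.4]
gripper_width: 0.0246
```

Run:
```python
from h import *
go(572.4,343.5,200.5,101.7)
for i in range(3):p,d,C,m,c,n=plate()
u,v=np.argwhere(m)[:,::-1].mean(0).astype(int);print(u,v)
t,dt=robot.read_camera("top");np.savez("v1.npz",p=p,d=d,t=t,dt=dt)
a=cv2.resize(p[v-45:v+45,u-40:u+40],(480,540),interpolation=cv2.INTER_CUBIC);b=cv2.resize(t[85:185,145:205],(320,540),interpolation=cv2.INTER_CUBIC)
cv2.imwrite("pics/view1.png",np.hstack([a,b]))
go(572.4,343.5,200.5,101.7)
```

```text
t15.32 p [572.  344.5 199.4] jaw az 101.6 zaxis [ 0.001 -0.003 -1.   ] -> travel [-0.2 -1.  -1.1] yaw -0.1 q6 0.34 w 24.6
plate px 194 150 c [0.5916 0.3476 0.1909] n [0.926 0.197 0.322] yaw 12.0 tilt 18.8 rms 1.0 low z 0.155 top z 0.228
plate px 196 156 c [0.5923 0.3453 0.191 ] n [0.921 0.216 0.323] yaw 13.2 tilt 18.8 rms 1.1 low z 0.154 top z 0.229
plate px 194 151 c [0.5918 0.3462 0.1918] n [0.929 0.189 0.319] yaw 11.5 tilt 18.6 rms 1.0 low z 0.154 top z 0.229
260 158
t15.52 p [572.5 342.9 200.4] jaw az 101.5 zaxis [ 0.002 -0.003 -1.   ] -> travel [ 0.   0.6 -0.1] yaw -0.2 q6 0.34 w 24.8
```

View pics/view1.png

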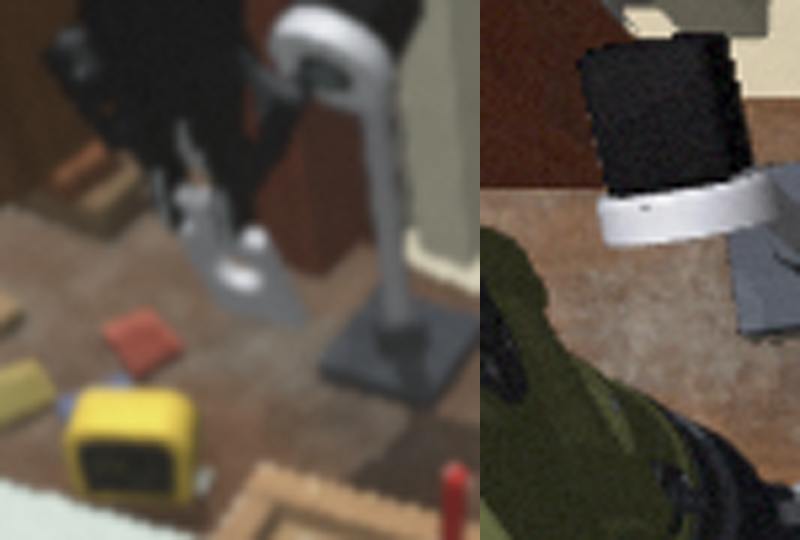

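The scene view shows the plate in front of the lens, with the hole at about px (259.7,158.3) and its lower-right foot corner at about (270.5,167). The top view is blocked by the arm. I'll check by casting rays onto the plate's face plane.

Run:
```python
from h import *
c=np.array([.592,.3465,.1912]);n=np.array([.925,.2,.322]);n/=np.linalg.norm(n)
cp=robot.camera_params("scene")
def rp(uv):
    D=cp['R'].T@np.linalg.inv(cp['intrinsics'])@np.r_[uv,1];o=-cp['R'].T@cp['t'];return o+D*(((c-o)@n)/(D@n))
def pr(X):
    q=cp['intrinsics']@(cp['R']@X+cp['t']);return (q[:2]/q[2]).round(1)
yaw=np.radians(11.5);
def view(L,y,ti=20):
    a=np.radians(ti);x=np.array([np.cos(a)*np.cos(y),np.cos(a)*np.sin(y),np.sin(a)]);return L-.12*x,x
V,x=view(np.array([.7025,.370,.243]),yaw);print("view",V)
h=rp((259.7,158.3));b=rp((270.5,167));print("hole face",h,"hole centre",h+.005*n,"corner",b)
yv=np.array([-np.sin(yaw),np.cos(yaw),0]);zv=np.cross(n,yv)
print("corner from hole: y,z mm",(b-h)@yv*1e3,(b-h)@zv*1e3,"(expect -25,-48)")
hc=np.array([.5925,.3475,.202])
g=cv2.cvtColor(np.load("v1.npz")['p'],6)
print(g[148:172,250:275])
print("proj hole rim of model at V (front face)",[pr(V-.005*x+.015*(np.cos(t)*yv+np.sin(t)*np.cross(x,yv))).tolist() for t in np.arange(0,6.28,np.pi/4)])
print("corners",[pr(V-.005*x+a*.025*yv+z*np.cross(x,yv)).tolist() for a,z in((-1,-.048),(1,-.048),(1,.032),(-1,.032))])
```

```text
view [0.59200064 0.34751865 0.20195758]
hole face [0.59049489 0.34489068 0.19652326] hole centre [0.59512149 0.34589103 0.19813381] corner [0.60927394 0.32335146 0.15595564]
corner from hole: y,z mm -24.850751418112694 -42.94685611508034 (expect -25,-48)
[[ 74 103 111 110 101  88  86  79  54  36  30  32  39  48  51  53  53  52
   50  52  53  53  49  49  47]
 [ 74 109 111 108 103  92  81  78  56  37  32  35  43  51  52  52  52  53
   52  53  52  53  50  49  48]
 [ 98 133 120 108 106  95  81  81  62  40  48  70  81  78  59  54  52  53
   51  52  54  53  51  49  48]
 [115 132 118 109 105  98  87  87  72  57  87 137 155 139  88  56  52  51
   53  52  54  53  51  49  49]
 [112 114 109 105 105  99  89  91  83  81 123 178 197 181 119  68  55  51
   51  53  53  54  50  48  47]
 [107 106 103 104 104 101  95  96  93 100 131 170 187 178 124  82  58  53
   52  51  54  53  52  48  49]
 [105 104 103 104 103 103 102 102 100 104 118 134 146 142 112  89  67  55
   52  51  53  53  51  50  48]
 [102 102 103 103 103 105 111 114 108 105 108 110 114 112 103  95  79  59
   53  52  51  52  53  49  48]
 [100
[... 1218 characters left out ...]
9 108
  109 106 106 108 111 111 111]
 [104 103 103 100 100 101 101 101 102 105 107 109 109 111 114 113 110 109
  109 108 109 111 112 109 106]
 [104 104 103  99  97  98  99 101 105 106 109 112 117 119 118 115 113 111
  110 111 111 110 109 108 103]
 [ 99 101 102 100  97  99 102 102 106 108 112 117 121 122 120 116 115 114
  112 113 112 110 107 104  98]
 [ 90 101 105 105 104 106 106 108 108 110 114 118 119 118 118 115 114 114
  112 113 110 108 106 102  92]]
proj hole rim of model at V (front face) [[254.2, 156.7], [254.4, 155.2], [257.0, 155.3], [260.5, 156.8], [262.8, 158.9], [262.5, 160.3], [259.9, 160.2], [256.5, 158.7]]
corners [[269.9, 167.1], [256.0, 163.5], [248.0, 150.6], [262.7, 154.3]]
```

Run:
```python
from h import *
z=np.load("v1.npz");t=z['t'];g=t.min(-1)
ex=[]
for v in range(112,132):
    r=g[v,160:206];k=np.where(r>115)[0]
    if len(k):print(v,160+k.min(),160+k.max())
print(g[112:132,162:206:1][:,::2])
print(ray("top",(184.2,123),.243),ray("top",(167.5,125.5),.243),ray("top",(200.9,119.5),.243))
```

```text
117 196 197
118 192 197
119 188 197
120 181 197
121 168 197
122 167 197
123 167 197
124 167 197
125 167 198
126 167 196
127 168 192
128 168 189
129 168 184
130 169 177
131 185 185
[[ 24  28  32  22  25  24  26  25  20  24  21  23  29  29  20   0   7  73
   80  74  75  74]
 [ 15  16  31  22  20  24  30  32  29  26  26  24  24  17  14   1   2  58
   77  71  77  74]
 [ 19  23  26  22  25  25  17  19  21  18  27  20  20  25  19  10   7  59
   77  77  79  68]
 [ 20  27  29  21  22  29  28  25  19  29  26  28  28  23  20   2   3  73
   67  79  93  90]
 [ 22  18  26  25  23  19  27  22  21  20  22  24  23  21  21   2  60  89
   95 102  92  94]
 [ 25  22  20  16  30  23  28  19  23  24  26  31  23  18  24  58 108 153
  115  93  92  92]
 [ 22  20  23  20  19  25  27  21  17  22  19  15   8  17  12 123 181 153
  115  89  93  93]
 [ 23  25  28  48  29  20  21  24  20  13  12  36  67 137 210 187 176 140
  105  76  95  91]
 [ 74  81  68  78  17  13   6  34  60  97 174 221 212 204 201 181 157 136
  103  78  89  93]
 [ 71  76  80 141  92  85 168 201 229 232 227 227 221 201 184 175 159 136
  112  79
[... 351 characters left out ...]
174 159 136
  116  83  70  72]
 [ 78  81  90 171 192 205 213 218 220 222 219 216 205 196 183 173 159 121
   85  71  72  72]
 [ 72  74  86 167 193 205 214 219 222 223 222 217 210 196 191 151 101  95
   88  70  71  71]
 [ 74  75  83 163 192 206 214 221 221 224 221 218 212 150 101  91  86  86
   87  79  73  74]
 [ 81  76  83 148 190 205 217 221 224 195 163 127 107  89  92  89  89  87
   86  88  73  70]
 [ 82  81  77  97 144 153 145 127 100  96  95 106 100  92  93  91  86  89
   90  86  81  72]
 [ 77  75  77  80  82  96  95  88  97  87  98 112  98 102  91  90  91  90
   88  75  92  66]]
[[0.71195093 0.36891935 0.243     ]] [[0.70648869 0.4037331  0.243     ]] [[0.71955599 0.33406957 0.243     ]]
```

The measured corner agrees with the target model to 0.6 px. I'll hold still for a moment, check for creep, then hand in.

Emit:
move_arm([
  [1,0,0],
  [1,0,0],
  [1,0,0],
  [1,0,0],
  [1,0,0],
  [1,0,0],
  [1,0,0],
  [1,0,0],
  [1,0,0],
  [1,0,0],
  [1,0,0],
  [1,0,0],
], claw=[10,10,10,10,10,10,10,10,10,10,10,10], yaw=[0,0,0,0,0,0,0,0,0,0,0,0])

```text
t: 16.52
position: [0.5715, 0.3427, 0.2004]
tool_rot: [0.001, -0.1, 0.995, -0.001]
contact_force: [0.1, 1.1, 0.3]
gripper_width: 0.0245
```

Run:
```python
from h import *
for i in range(3):
    go(572.4,343.5,200.5,101.7);plate()
print(np.round(robot.state()['dq'],4))
```

```text
t16.52 p [571.5 342.7 200.4] jaw az 101.5 zaxis [ 0.002 -0.003 -1.   ] -> travel [-1.   0.6 -0.1] yaw -0.2 q6 0.34 w 24.5
plate px 196 151 c [0.5914 0.3452 0.1914] n [0.926 0.197 0.322] yaw 12.0 tilt 18.8 rms 1.0 low z 0.154 top z 0.230
t16.57 p [571.6 342.8 200.4] jaw az 101.5 zaxis [ 0.002 -0.003 -1.   ] -> travel [-1.   0.6 -0.1] yaw -0.2 q6 0.34 w 24.4
plate px 195 153 c [0.5917 0.3453 0.1911] n [0.929 0.188 0.317] yaw 11.5 tilt 18.5 rms 1.1 low z 0.156 top z 0.230
t16.62 p [571.6 342.7 200.4] jaw az 101.5 zaxis [ 0.002 -0.003 -1.   ] -> travel [-1.   0.6 -0.1] yaw -0.2 q6 0.34 w 24.6
plate px 192 153 c [0.5916 0.3456 0.1906] n [0.925 0.198 0.325] yaw 12.1 tilt 19.0 rms 1.1 low z 0.155 top z 0.229
[ 0.0012  0.0021 -0.0007  0.0005  0.0007  0.002 ]
```

The plate is steady, with no creep. Handing in.

```bash
python3 -c "
from cell import robot
print(robot.finish_job())"
```

```text
the job is handed in; nothing more can be done
None
```

The lamp switch is on and the round-hole plate is held still in front of the inspection camera, tab up. I handed the job in at about 16.6 s of the 51 s allowed. No verdict was reported.

- **Switch:** my first grip closed above the bar, because the real fingertips sit about 40 mm higher than the reported tool point. I measured that offset, regripped and turned the handle to its stop. A later picture put the bar 59.9° from the box's x axis, against 60° at the stop.
- **Plate:** the moves allow no tilting of the tool, so I gripped the tab across its 26 mm width, not its 10 mm thickness as suggested. I then tipped the plate against the edge of its slot before carrying it to the lens. After I lifted it out, the other two plates were still in the rack.
- **Hole position:** a plate corner matched the target to about 0.6 px, just over 1 mm. My estimate of the lens position is itself good to only about 2–3 mm, since the two cameras differed by about that much. Distance to the lens came out within about 1–2 mm of 12 cm.
- **Angle:** tilt measured 18.5–19.0° against the wanted 20°, so it is about 1.3° short, and I left it there. The plate faced 11.5–12.1° to the side, against about 11.5° estimated for the camera.
- **Not confirmed:** the arm blocked the top camera at the end, so the final pose was checked with the scene camera only. I saw no creep over the last second before handing in.

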